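Free a glued ring tray from its ratchet bar clamp

ROBOT

A 6-joint arm with a two-finger parallel gripper is mounted at the origin on the work surface. World frame = base frame: x ahead of the robot, y to its left, z up, the work surface at z = 0. Lengths are in m, angles in rad, forces in N, time in s.
With the tool pointing down it reaches from about 0.275 to 0.85 m from the base axis. Payload 19 kg.
Tool frame: the origin (TCP) lies where the fingers leave the gripper's body, on its centre line; the fingertips stand 73 mm ahead of it and the grasp point (between the pads) lies 54 mm ahead of it; z points along the fingers, x is the direction in which the jaws open and shut, and the axes are right-handed (so a half turn about z gives the same grasp; the last joint's range is limited). The gripper opens to 85 mm and grips with 20 to 120 N. Pads are 22 mm wide; open, the fingers measure 114 mm over their backs; the gripper's body (76 mm by 85 mm) begins 54 mm behind the grasp point. The pads swing forward as they close: fully open they stand 13 mm farther back than shut.
Start: joints at [-1.335, 0.15, 1.437, -0, 1.554, -0.134], TCP at [0.208, -0.536, 0.304] pointing down, gripper open.
Joint ranges: [-2.8, 2.8], [-0.68, 2.1], [0.12, 2.68], [-1.39, 4.53], [0.16, 2.79], [-2.81, 2.81]. Speed limits (rad/s): [1.89, 1.89, 2.22, 3.01, 3.01, 3.01].

INTERFACE

Orientations are given as a unit quaternion [w, x, y, z].
In Python, from plant import r gives the robot as it stands.
- The arm moves only by the tool step_arm, never from a script. Its argument "deltas" is text: rows parted by semicolons, each of 7 numbers parted by spaces: the turn, a rotation vector about the tool's x, y, z in degrees, then the shift along the tool's x, y, z in m, then the closure in counts, from 0 (fully open) to 255 (shut). In form: rx ry rz tx ty tz grip; .... A call has exactly 10 rows; each row shifts and turns the commanded pose from where the row before left it, along the tool's axes as they then stand; what a row does not reach is not made up. A row lasts 1/12 s, in which the tool goes at most 41.7 mm and 7.16 degrees, less where a joint would pass 70% of its speed; a pose out of reach is approached as far as the arm can. A call with a gripper value outside its range is refused whole. The fingers move at their own pace and stop on an object; "newtons" is the grip in N (left out, the last holds). Time passes only in rows, so rows that do not move let the fingers close, or fill a call up. It gives the time, the measured TCP pose, the force and the opening at its end, in the units of the state.
- r.observe(): the state, without advancing time (a new reading comes with each control period).
- r.grab_frame(name): name is "scene" or "top"; returns a dict with "image" (400x640x3 uint8, blue, green, red), "range_z" (400x640 float32, m along the optical axis (not along the pixel's ray), 0 where there is no reading), "fovy" (degrees; the focal length in pixels is half the picture's height over the tangent of half this angle, whatever the lens; pixels are square), "cx", "cy" (the principal point, pixels), "rvec" (rotation vector, rad) and "tvec" (3), from world to camera coordinates, as OpenCV has them. Camera axes: x right, y down, z forward; pixel columns grow to the right and rows downward; lengths in m; the calibration is good to about 2 mm. A picture is of the moment at which its call begins.
- r.close_job(): hands the job in, once; it reports no verdict.
The state is a dict: "time_s": time; "joint_pos": joint angles; "joint_vel": joint speeds; "effort": joint torques, N m; "tool_pos": TCP position; "ee_rot": TCP orientation; "wrist_force": force on the tool from outside, world axes, zero at the start; "ft_torque": the same for the moment, N m; "grip_width": finger opening in m.
Only numpy, scipy, OpenCV 4.12 (cv2) and the standard library are available. Lean on these libraries where they do the work, as an engineer would, in place of code of your own. Each camera call takes 0.05 s, during which the arm holds its last target. There are 200 camera calls.

TASK

The glue on the black ring tray has set. Press the red thumb plate so that the pawl lifts clear of the toothed bar, keep it pressed and, without forcing it, draw the sliding jaw all the way back to the stop at the end of the bar; only then lift the tray straight out of the clamp and set it down gently, right way up, in the middle of the navy velvet pad, lengthwise along the pad. Leave everything else on the bench where it is.

Things in the scene. Friction and masses are not known exactly. Their poses are not given: they have to be found in the camera images.
- clamp: ratchet bar clamp screwed to the bench: aluminium bar 335 mm long, 24 wide, top at height 26 mm, saw teeth up to 31 mm (8 mm pitch), dark blue fixed head and sliding jaw (46 mm wide, 81 mm high). Origin on the bench, on the bar's centre line, under the clamped tray's middle. +x runs along the bar from sliding jaw to fixed head (its face at x = +70 mm), z up. It cannot move
- bar_stop (a point): top centre of the dark steel end stop on the bar's jaw end (40 mm wide, 33 mm high), 197 mm from the clamp's origin towards -x. Two wooden bearers, 34 mm high, 17 to 27 mm either side of the bar's centre line, carry the tray
- jaw (a joint): travel of the sliding jaw, m: 0 as clamped, growing as it is drawn back along the bar (towards -x of the clamp, away from the tray); 0.064 is against the end stop. About 4 N of friction; it stays where left. With the pawl down, the teeth let it move only towards the tray. Its sprung rubber foot pushes the tray's end with about 6 N at the start
- pawl (a joint): angle of the pawl rocker on the sliding jaw, rad: 0 with its nose down in the teeth, growing as the thumb plate is pressed; the nose is clear of the teeth above about 0.20, and the rocker stops at 0.34. A spring returns it
- thumb_plate (a point): centre of the top of the red thumb plate behind the sliding jaw, 60 mm high at rest, moving with it. Level, 42 x 42 mm; an upturned lip, 14 mm high, 19 mm from here towards -x of the clamp, takes the pull; the jaw's cheeks, 6 mm lower, begin 23 mm the other way. Pressed here it sinks up to 13 mm, tipping back about 4 mm towards -x, with 7 N at first, 12 N at the bottom; pawl clear from 8 mm
- tray_mid (a point): centre (half-way up) of the black wooden ring tray with a linen-coloured lining, 140 mm long (its x), 60 mm wide (its y), 32 mm high, open on top, rim 6 mm thick, about 0.2 kg; it lies level on the bearers between the jaws, its length along the bar, its underside 34 mm above the bench
- tray: the same tray; origin under its centre, axes as for tray_mid
- velvet_top (a point): centre of the upper face of the navy velvet pad with a pale stitched line round it, 190 mm (x) by 110 mm (y), 12 mm high, fixed to the bench; it may lie left or right of the clamp. A cork mat of the same size lies on the other side
- velvet: the same pad; origin on the bench under its centre
- glue: white glue bottle with an orange cap, 44 mm across, 125 mm tall, standing; origin at its foot's centre; a bystander
- cup: takeaway paper cup with a brown sleeve and black lid, 80 mm across, 108 mm tall, standing; origin at its foot's centre; a bystander
- mandrel: tapered steel ring mandrel, 260 mm long, up to 25 mm thick, lying flat; origin under the middle of its length; a bystander
- mallet: light wooden mallet, 230 mm long, lying flat; origin near its middle; a bystander
- bangle: brass bangle, 72 mm across, 12 mm high, lying flat; origin under its centre; a bystander
- ringbox: closed wine-red ring box, 52 x 52 x 41 mm; origin under its centre; a bystander
There are look-alikes about, which are no part of the job. What is shaped like the tray but purple is not meant. What is shaped like the velvet but turquoise is not meant.

How it is judged:
By the outcome, as a careful person would: the job done as asked, in the order asked, and still so for the second after the job is handed in, with the robot touching nothing.
It also fails if it takes over 54 s, if anything falls off the work surface, if the arm or the gripper's body presses on something with over 40 N, if the wrist force passes 120 N, or if a joint passes its speed limit or range.

## Working session

There is one attempt and no reset: what is moved stays moved. The work goes in short steps, Python scripts to look and compute and a tool call to move; the robot and the scene stay as the last step left them, time stands still between calls to the robot, and variables do not carry over. Pictures are saved under pics/ and viewed, about 8 in all and at most 12, crops included, and the job is handed in when it is done.

Besides the shell and the picture viewer there is one more tool, called in YAML: its name, and indented under it one key for each argument. step_arm: Moves the arm, as the interface text tells. Its arguments: {"type":"object","properties":{"deltas":{"type":"string"},"newtons":{"type":"number"}},"required":["deltas"]}

```bash
mkdir -p pics; ls; cat > h.py <<'E'
import numpy as np, cv2
from plant import r
def grab(n):
    f=r.grab_frame(n); R=cv2.Rodrigues(np.array(f['rvec'],float))[0]; t=np.array(f['tvec'],float).ravel()
    fl=200/np.tan(np.radians(f['fovy'])/2)
    return f,R,t,fl
def ray(c,u,v,z):
    f,R,t,fl=c; d=R.T@np.array([(u-f['cx'])/fl,(v-f['cy'])/fl,1]); o=-R.T@t
    return o+d*(z-o[2])/d[2]
def cloud(c):
    f,R,t,fl=c; Z=f['range_z']; v,u=np.mgrid[:400,:640]
    P=np.stack([(u-f['cx'])/fl*Z,(v-f['cy'])/fl*Z,Z],-1)
    W=(P-t)@R; W[Z==0]=np.nan; return W
E
python3 - <<'E'
from h import *
for n in('scene','top'):
    c=grab(n); cv2.imwrite(f'pics/{n}0.png',c[0]['image']); print(n,-c[1].T@c[2],c[3])
    np.savez(f'{n}0.npz',img=c[0]['image'],W=cloud(c))
print(r.observe())
E
```

```text
pics
scene [ 1.22378456 -0.17381717  0.78078181] 393.83603991773396
top [ 0.21881353 -0.09584945  1.56825637] 516.9474179022808
{'time_s': 0.1, 'joint_pos': array([-1.33501302e+00,  1.50913782e-01,  1.43789780e+00,  1.36290499e-05,
        1.55377503e+00, -1.33975793e-01]), 'joint_vel': array([ 0.0012472 , -0.00046254, -0.00145452,  0.00029603, -0.00129673,
        0.00017653]), 'effort': array([ 4.98435198e-03, -7.14380622e+01, -5.71794355e+01, -1.87306150e-04,
        7.23753154e-03,  1.53405506e-05]), 'tool_pos': array([ 0.20776918, -0.53602153,  0.30338287]), 'ee_rot': array([-3.38139700e-04,  8.25042504e-01, -5.65070456e-01, -3.64278109e-04]), 'wrist_force': array([ 0.3976972 ,  0.17999961, -0.00859244]), 'ft_torque': array([-0.02977711, -0.03277602,  0.01952031]), 'grip_width': 0.08532138658246471}
```

View pics/top0.png

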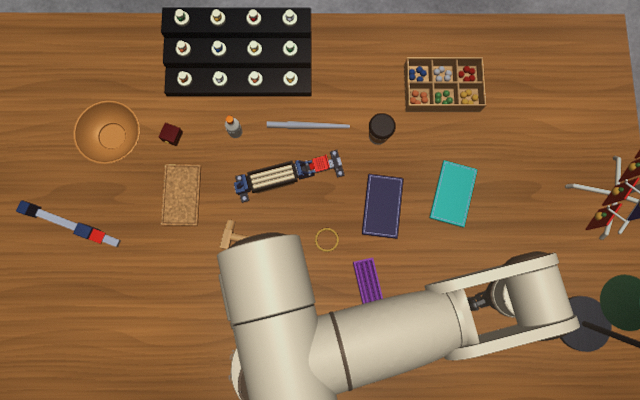

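View pics/scene0.png

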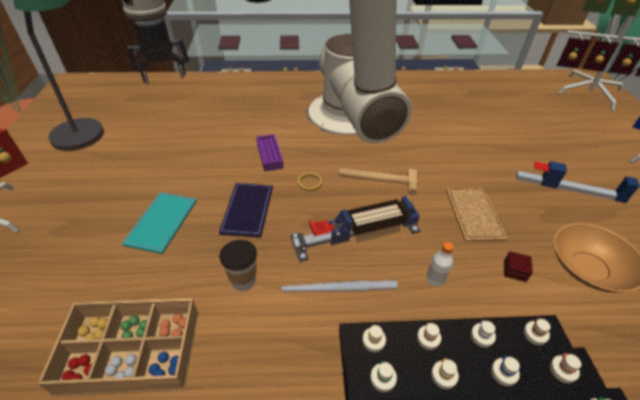

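The top view shows the clamp with its fixed head at about (242,187), the tray at (275,177), the red plate at (320,163) and the end stop at (338,162). The velvet pad is at (383,205), next to the turquoise look-alike at (454,193). The scene view agrees. Next I measure these.

```bash
python3 - <<'E'
from h import *
d=np.load('top0.npz'); I=d['img']; W=d['W']
hsv=cv2.cvtColor(I,cv2.COLOR_BGR2HSV)
def box(m,x0,y0,x1,y1):
    k=np.zeros(m.shape,bool);k[y0:y1,x0:x1]=1; return m&k
H,S,V=[hsv[...,i].astype(int) for i in range(3)]
z=W[...,2]
def rep(n,m,zp=None):
    c=grabc
    P=W[m]; P=P[~np.isnan(P[:,0])]
    v,u=np.where(m); q=np.array([ray(c,a,b,zp) for a,b in zip(u,v)])[:,:2].astype(np.float32)
    print(n,m.sum(),'depth med',np.median(P,0).round(4),'rayrect',cv2.minAreaRect(q), 'mean',q.mean(0))
grabc=grab('top')
red=box(((H<8)|(H>172))&(S>150)&(V>90),300,140,345,185); rep('red',red,.060)
lin=box((V>120)&(S<110),245,155,302,198); 
n,l,s,_=cv2.connectedComponentsWithStats(lin.astype(np.uint8)); print(s)
navy=box((H>105)&(H<135)&(S>50)&(V<120),355,165,410,245); rep('navy',navy,.012)
tr=box((z>.058)&(z<.072),248,155,302,200); rep('tray z',tr,.066)
hi=box((z>.072),225,140,350,210); 
n,l,s,ce=cv2.connectedComponentsWithStats(hi.astype(np.uint8))
for i in range(1,n):
    if s[i,4]>15: rep('hi%d'%i,l==i,.081)
print(np.nanmedian(z[150:160,350:360]))
crop=I[140:215,225:350]; cv2.imwrite('pics/c1.png',cv2.resize(crop,None,fx=6.4,fy=6.4,interpolation=cv2.INTER_CUBIC))
E
```

```text
red 240 depth med [ 0.596  -0.1248  0.0593] rayrect ((0.5954477787017822, -0.12095038592815399), (0.04478845372796059, 0.059606265276670456), 18.60000228881836) mean [ 0.59653795 -0.12319982]
[[     0      0    640    400 255428]
 [   297    160      1      1      1]
 [   250    165     45     24    552]
 [   298    164      2      1      2]
 [   296    167      1      1      1]
 [   299    167      2      5      7]
 [   297    171      1      1      1]
 [   299    173      2      1      2]
 [   245    183      2      5      5]
 [   245    197      1      1      1]]
navy 1923 depth med [ 0.4742 -0.3151  0.0116] rayrect ((0.47527405619621277, -0.31508782505989075), (0.10628755390644073, 0.18627265095710754), 82.36837768554688) mean [ 0.47462744 -0.31484604]
tray z 511 depth med [0.5589 0.0128 0.0635] rayrect ((0.5602922439575195, 0.011040031909942627), (0.06254995614290237, 0.1715662032365799), 14.843788146972656) mean [0.5582203  0.01542535]
hi2 82 depth med [ 0.5804 -0.0625  0.0803] rayrect ((0.5799740552902222, -0.06188113987445831), (0.04688962548971176, 0.024767514318227768), 19.321542739868164) mean [ 0.58038163 -0.06231203]
hi6 69 depth med [0.5368 0.0965 0.0801] rayrect ((0.5369992852210999, 0.09948964416980743), (0.0475744903087616, 0.017604324966669083), 16.45488929748535) mean [0.537473   0.09713561]
-0.0012609398052078336
```

View pics/c1.png

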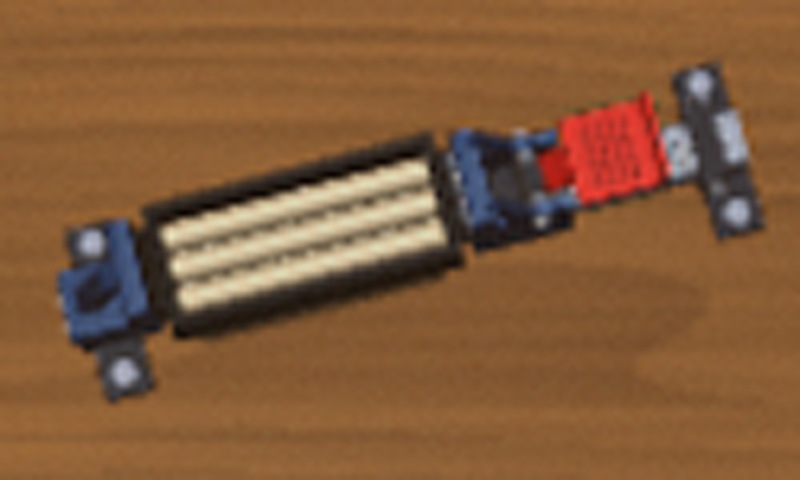

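The crop shows the tray between the jaws, the red plate with its lip at about (655,140), and the end stop at (722,150). I turn these pixels into positions.

```bash
cat >> h.py <<'E'
def toolmove(p,ang):  # target TCP pos, desired tool-x world angle deg -> deltas in present tool axes
    from scipy.spatial.transform import Rotation as Ro
    o=r.observe(); q=o['ee_rot']; R=Ro.from_quat([q[1],q[2],q[3],q[0]])
    x=np.array([np.cos(np.radians(ang)),np.sin(np.radians(ang)),0]); z=np.array([0,0,-1.]); T=Ro.from_matrix(np.stack([x,np.cross(z,x),z],1))
    print('t',o['time_s'],'pos',o['tool_pos'].round(4),'F',o['wrist_force'].round(1),'w',round(o['grip_width'],4))
    print('rot(tool deg)',np.degrees((R.inv()*T).as_rotvec()).round(2),'shift in target tool axes',(T.inv().apply(np.array(p)-o['tool_pos'])).round(4),'in present',(R.inv().apply(np.array(p)-o['tool_pos'])).round(4))
E
python3 - <<'E'
from h import *
c=grab('top')
g=lambda x,y,z: ray(c,225+x/6.4-.4,140+y/6.4-.4,z)[:2]
tray=[g(432,133,.066),g(465,262,.066),g(178,338,.066),g(145,210,.066)]
print('tray',np.round(tray,4),np.mean(tray,0))
st=[g(679,70,.033),g(719,62,.033),g(762,230,.033),g(725,238,.033)]; print('stop',np.mean(st,0))
pl=[g(560,120,.06),g(643,103,.06),g(664,186,.06),g(578,204,.06)]; print('plate',np.mean(pl,0), 'lip',(g(648,95,.074)+g(668,182,.074))/2)
d=np.mean(tray,0)-np.mean(st,0); print(np.linalg.norm(d),np.degrees(np.arctan2(d[1],d[0])))
h=np.array([.5370,.0995])-np.array([.58,-.0619]);print(np.degrees(np.arctan2(h[1],h[0])))
E
```

```text
tray [[ 0.6047 -0.0415]
 [ 0.543  -0.0569]
 [ 0.5077  0.0754]
 [ 0.5684  0.0916]] [0.55592281 0.01715784]
stop [ 0.60439762 -0.17839227]
plate [ 0.59612348 -0.12533124] lip [ 0.59959041 -0.14685371]
0.2014687368767992 103.92237481194229
104.91815938134066
```

```bash
python3 - <<'E'
from h import *
toolmove([.5955,-.1255,.18],14.5)
E
```

```text
t 0.2 pos [ 0.2078 -0.536   0.3035] F [0.3 0.8 0.5] w 0.0852
rot(tool deg) [-4.000e-02  3.000e-02 -8.331e+01] shift in target tool axes [ 0.4782 -0.3004  0.1235] in present [-0.2426 -0.5099  0.1238]
```

step_arm:
  deltas: "0 0 0 -0.017 -0.036 0 255; 0 0 0 -0.017 -0.036 0 255; 0 0 0 -0.017 -0.036 0 255; 0 0 0 -0.017 -0.036 0 255; 0 0 0 -0.017 -0.036 0 255; 0 0 0 -0.017 -0.036 0 255; 0 0 0 -0.017 -0.036 0 255; 0 0 0 -0.017 -0.036 0 255; 0 0 0 -0.017 -0.036 0 255; 0 0 0 -0.017 -0.036 0 255"
  newtons: 40

```text
time_s: 1.03
tool_pos: [0.483, -0.2457, 0.304]
ee_rot: [-0.0, 0.825, -0.565, 0.0]
wrist_force: [0.7, -1.2, 0.0]
grip_width: 0.0002
```

step_arm:
  deltas: "0 0 0 -0.017 -0.036 0 255; 0 0 0 -0.017 -0.036 0 255; 0 0 -7 0 0 0 255; 0 0 -7 0 0 0 255; 0 0 -7 0 0 0 255; 0 0 -7 0 0 0 255; 0 0 -7 0 0 0 255; 0 0 -7 0 0 0 255; 0 0 -7 0 0 0 255; 0 0 -7 0 0 0 255"

```text
time_s: 1.87
tool_pos: [0.5368, -0.1897, 0.3037]
ee_rot: [-0.0, 0.994, -0.109, -0.0]
wrist_force: [-0.5, 0.5, -0.1]
grip_width: 0.0004
```

```bash
python3 - <<'E'
from h import *
toolmove([.5955,-.1255,.16],14.5)
E
```

```text
t 1.8667 pos [ 0.5368 -0.1897  0.3037] F [-0.5  0.5 -0.1] w 0.0004
rot(tool deg) [-1.000e-02  2.000e-02 -2.696e+01] shift in target tool axes [ 0.0729 -0.0475  0.1437] in present [ 0.0435 -0.0754  0.1437]
```

step_arm:
  deltas: "0 0 -6.75 0 0 0 255; 0 0 -6.75 0 0 0 255; 0 0 -6.75 0 0 0 255; 0 0 -6.75 0 0 0 255; 0 0 0 0.012 -0.008 0.02 255; 0 0 0 0.012 -0.008 0.024 255; 0 0 0 0.012 -0.008 0.024 255; 0 0 0 0.012 -0.008 0.024 255; 0 0 0 0.012 -0.008 0.024 255; 0 0 0 0.012 -0.008 0.02 255"

```text
time_s: 2.7
tool_pos: [0.5949, -0.1249, 0.166]
ee_rot: [-0.0, 0.992, 0.123, -0.001]
wrist_force: [-0.1, -0.6, -0.1]
grip_width: 0.0002
```

```bash
python3 - <<'E'
from h import *
toolmove([.5955,-.1255,.14],14.5)
a=grab('scene')[0]['image']; b=grab('top')[0]['image']
a=cv2.resize(a[180:270,270:430],None,fx=5,fy=5,interpolation=2)[:450]; b=cv2.resize(b[140:215,225:350],None,fx=4,fy=4,interpolation=2)
cv2.imwrite('pics/a1.png',a)
E
```

```text
t 2.7 pos [ 0.5949 -0.1249  0.166 ] F [-0.1 -0.6 -0.1] w 0.0002
rot(tool deg) [-0.05  0.06 -0.31] shift in target tool axes [0.0004 0.0008 0.026 ] in present [0.0004 0.0008 0.026 ]
```

View pics/a1.png

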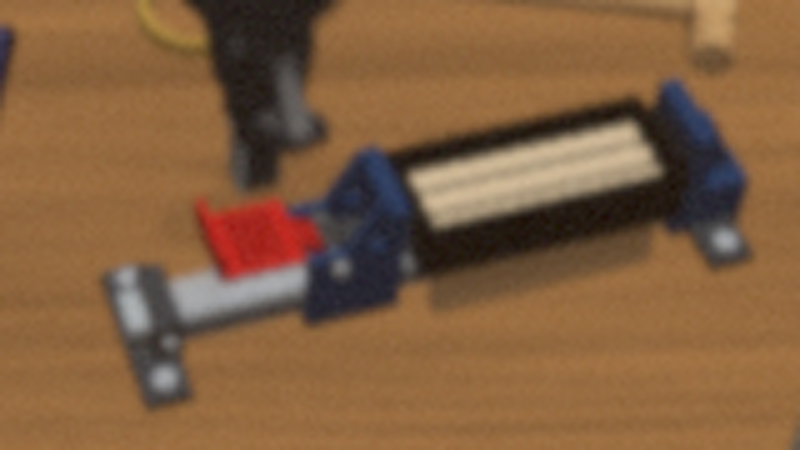

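The scene crop shows the closed fingertips above the red plate (tip at about (250,185), plate centre at about (262,235)), with the lip on the left. I check the plate centre in this view.

```bash
python3 - <<'E'
from h import *
c=grab('scene'); f,R,t,fl=c
I=f['image'];hsv=cv2.cvtColor(I,cv2.COLOR_BGR2HSV)
g=lambda x,y,z: ray(c,270+x/5-.4,180+y/5-.4,z)[:2]
print('tip',g(255,187,.093),'plate',np.mean([g(283,202,.06),g(307,263,.06),g(228,277,.06),g(205,218,.06)],0))
for p in ([.5949,-.1249,.093],):
    q=R@np.array(p)+t; print(q[0]/q[2]*fl+f['cx'],q[1]/q[2]*fl+f['cy'])
E
```

```text
tip [ 0.59562596 -0.12446035] plate [ 0.59983985 -0.12363459]
320.39760501661203 216.778456565782
```

step_arm:
  deltas: "0 0 0 0.001 0 0.006 255; 0 0 0 0.001 0 0.006 255; 0 0 0 0 0 0.006 255; 0 0 0 0 0 0.006 255; 0 0 0 0 0 0.005 255; 0 0 0 0 0 0.002 255; 0 0 0 0 0 0.002 255; 0 0 0 0 0 0.002 255; 0 0 0 0 0 0.001 255; 0 0 0 0 0 0 255"

```text
time_s: 3.68
tool_pos: [0.597, -0.1253, 0.1324]
ee_rot: [0.0, 0.992, 0.123, 0.0]
wrist_force: [-2.4, -0.3, 5.2]
grip_width: 0.0001
```

step_arm:
  deltas: "0 0 0 0 0 0.002 255; 0 0 0 0 0 0.002 255; 0 0 0 0 0 0.002 255; 0 0 0 0 0 0.001 255; 0 0 0 0 0 0.001 255; 0 0 0 0 0 0.001 255; 0 0 0 0 0 0 255; 0 0 0 0 0 0 255; 0 0 0 0 0 0 255; 0 0 0 0 0 0 255"

```text
time_s: 4.52
tool_pos: [0.5975, -0.1266, 0.1247]
ee_rot: [0.002, 0.992, 0.123, 0.001]
wrist_force: [-3.0, -11.5, 13.5]
grip_width: 0.0001
```

step_arm:
  deltas: "0 0 0 0 0.001 0 255; 0 0 0 0 0.001 0 255; 0 0 0 0 0.001 0.001 255; 0 0 0 0 0.001 0.001 255; 0 0 0 0 0 0 255; 0 0 0 0 0 0 255; 0 0 0 0 0 0 255; 0 0 0 0 0 0 255; 0 0 0 0 0 0 255; 0 0 0 0 0 0 255"

```text
time_s: 5.35
tool_pos: [0.5982, -0.1294, 0.1223]
ee_rot: [0.001, 0.992, 0.124, 0.001]
wrist_force: [-4.6, -1.4, 11.5]
grip_width: -0.0005
```

```bash
python3 - <<'E'
from h import *
toolmove([.597,-.1255,.12],14.5)
a=grab('scene')[0]['image']
cv2.imwrite('pics/a2.png',cv2.resize(a[180:270,270:430],None,fx=5,fy=5,interpolation=2))
E
```

```text
t 5.35 pos [ 0.5982 -0.1294  0.1223] F [-4.6 -1.4 11.5] w -0.0005
rot(tool deg) [ 0.08 -0.08 -0.31] shift in target tool axes [-0.0002 -0.004   0.0023] in present [-0.0002 -0.004   0.0023]
```

View pics/a2.png

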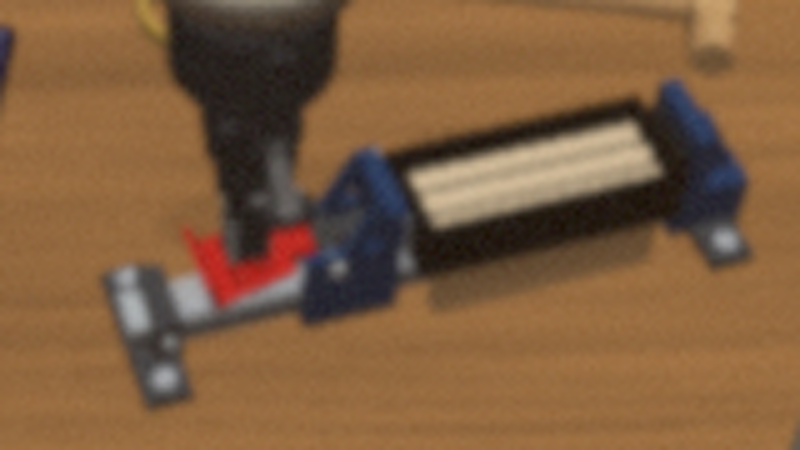

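The plate is sunk about 10 mm and tipped back, with the fingers beside the lip. I start to pull gently.

step_arm:
  deltas: "0 0 0 0 0.001 0 255; 0 0 0 0 0.001 0 255; 0 0 0 0 0.001 0 255; 0 0 0 0 0.002 0 255; 0 0 0 0 0.002 0 255; 0 0 0 0 0.002 0 255; 0 0 0 0 0.002 0 255; 0 0 0 0 0.002 0 255; 0 0 0 0 0.001 0 255; 0 0 0 0 0 0 255"

```text
time_s: 6.23
tool_pos: [0.6018, -0.1425, 0.1219]
ee_rot: [0.0, 0.992, 0.124, 0.001]
wrist_force: [-0.2, 2.7, 9.2]
grip_width: -0.0003
```

step_arm:
  deltas: "0 0 0 0 0.001 0.001 255; 0 0 0 0 0.002 0 255; 0 0 0 0 0.002 0 255; 0 0 0 0 0.002 0 255; 0 0 0 0 0.002 0 255; 0 0 0 0 0.002 0 255; 0 0 0 0 0.002 0 255; 0 0 0 0 0.002 0 255; 0 0 0 0 0.001 0 255; 0 0 0 0 0 0 255"

```text
time_s: 7.07
tool_pos: [0.6058, -0.158, 0.121]
ee_rot: [0.0, 0.992, 0.124, 0.001]
wrist_force: [0.5, 3.1, 9.9]
grip_width: -0.0001
```

```bash
python3 - <<'E'
from h import *
toolmove([.597,-.1255,.12],14.5)
a=grab('scene')[0]['image']
cv2.imwrite('pics/a3.png',cv2.resize(a[180:270,270:430],None,fx=5,fy=5,interpolation=2))
E
```

```text
t 7.0667 pos [ 0.6058 -0.158   0.121 ] F [0.5 3.1 9.9] w -0.0001
rot(tool deg) [ 0.02 -0.11 -0.31] shift in target tool axes [-0.0004 -0.0337  0.001 ] in present [-0.0006 -0.0337  0.001 ]
```

View pics/a3.png

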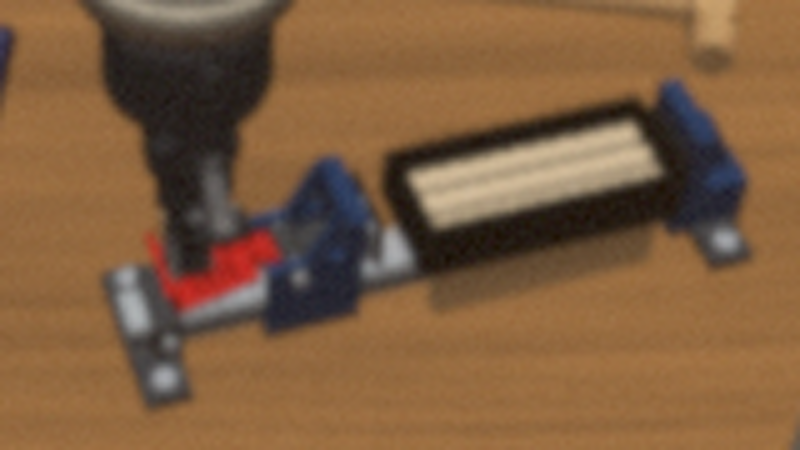

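The jaw is clear of the tray and moving freely. I carry on.

step_arm:
  deltas: "0 0 0 0 0.002 0 255; 0 0 0 0 0.003 0 255; 0 0 0 0 0.003 0 255; 0 0 0 0 0.003 0 255; 0 0 0 0 0.003 0 255; 0 0 0 0 0.003 0 255; 0 0 0 0 0.003 0 255; 0 0 0 0 0.003 0 255; 0 0 0 0 0.002 0 255; 0 0 0 0 0.001 0 255"

```text
time_s: 7.95
tool_pos: [0.6123, -0.1832, 0.121]
ee_rot: [0.0, 0.992, 0.124, 0.001]
wrist_force: [1.4, 4.6, 9.1]
grip_width: 0.0003
```

step_arm:
  deltas: "0 0 0 0 0.002 0 255; 0 0 0 0 0.002 0 255; 0 0 0 0 0.002 0 255; 0 0 0 0 0.002 0 255; 0 0 0 0 0.001 0 255; 0 0 0 0 0.001 0 255; 0 0 0 0 0.001 0 255; 0 0 0 0 0.001 0 255; 0 0 0 0 0 0 255; 0 0 0 0 0 0 255"

```text
time_s: 8.78
tool_pos: [0.6153, -0.1947, 0.1211]
ee_rot: [0.0, 0.992, 0.124, 0.001]
wrist_force: [2.4, 4.3, 8.2]
grip_width: -0.0001
```

```bash
python3 - <<'E'
from h import *
toolmove([.597,-.1255,.12],14.5)
def jaw(W):
    m=np.zeros((400,640),bool); m[130:200,285:345]=1; k=m&(W[...,2]>.074)&(W[...,2]<.084); return k.sum(),np.nanmedian(W[k],0)
print(jaw(np.load('top0.npz')['W']), jaw(cloud(grab('top'))))
E
```

```text
t 8.7833 pos [ 0.6153 -0.1947  0.1211] F [2.4 4.3 8.2] w -0.0001
rot(tool deg) [ 0.05 -0.14 -0.3 ] shift in target tool axes [-0.0004 -0.0716  0.0011] in present [-0.0008 -0.0716  0.0011]
(np.int64(73), array([ 0.58320564, -0.0624767 ,  0.07987629])) (np.int64(2), array([ 0.61625209, -0.12032246,  0.08356829]))
```

step_arm:
  deltas: "0 0 0 0 0.001 0 255; 0 0 0 0 0 0 255; 0 0 0 0 0.001 0 255; 0 0 0 0 0 0 255; 0 0 0 0 0.001 0 255; 0 0 0 0 0 0 255; 0 0 0 0 0.001 0 255; 0 0 0 0 0 0 255; 0 0 0 0 0 0 255; 0 0 0 0 0 0 255"

```text
time_s: 9.67
tool_pos: [0.6163, -0.1985, 0.1211]
ee_rot: [0.0, 0.992, 0.124, 0.001]
wrist_force: [4.2, 4.0, 8.9]
grip_width: -0.0
```

```bash
python3 - <<'E'
from h import *
toolmove([.597,-.1255,.12],14.5)
a=grab('scene')[0]['image']
cv2.imwrite('pics/a4.png',cv2.resize(a[180:270,270:430],None,fx=5,fy=5,interpolation=2))
E
```

```text
t 9.6667 pos [ 0.6163 -0.1985  0.1211] F [4.2 4.  8.9] w -0.0
rot(tool deg) [ 0.04 -0.15 -0.3 ] shift in target tool axes [-0.0004 -0.0755  0.0011] in present [-0.0008 -0.0755  0.0011]
```

View pics/a4.png

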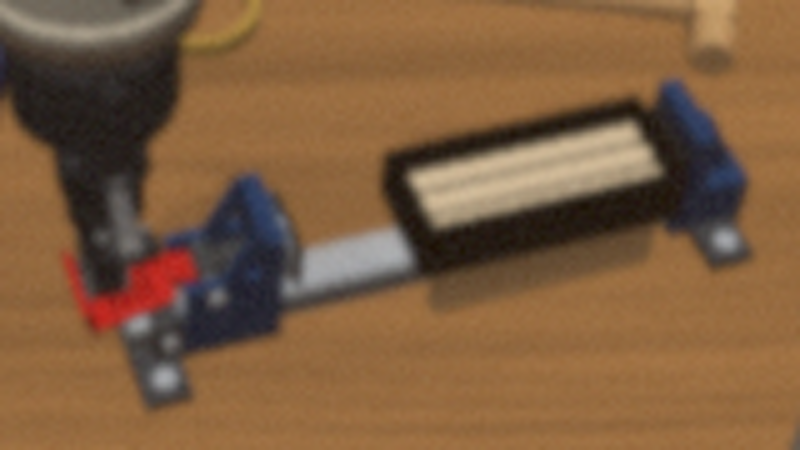

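The jaw is nearly at the stop, and the pull force is still only friction. I go on in 1 mm steps until the force rises.

step_arm:
  deltas: "0 0 0 0.001 0.001 0 255; 0 0 0 0 0 0 255; 0 0 0 0 0.001 0 255; 0 0 0 0 0 0 255; 0 0 0 0 0.001 0 255; 0 0 0 0 0 0 255; 0 0 0 0 0 0 255; 0 0 0 0 0 0 255; 0 0 0 0 0 0 255; 0 0 0 0 0 0 255"

```text
time_s: 10.55
tool_pos: [0.6172, -0.2, 0.1204]
ee_rot: [-0.001, 0.992, 0.124, 0.0]
wrist_force: [-3.8, 12.1, 8.7]
grip_width: -0.0
```

The force rose to 12 N and the motion stopped, so the jaw is at the stop. I confirm with one more millimetre, then lift straight up with the slight pull kept on.

step_arm:
  deltas: "0 0 0 0 0.001 0 255; 0 0 0 0 0 0 255; 0 0 0 0 0 0 255; 0 0 0 0 0 0 255; 0 0 0 0 0 0 255; 0 0 0 0 0 0 255; 0 0 0 0 0 0 255; 0 0 0 0 0 0 255; 0 0 0 0 0 0 255; 0 0 0 0 0 0 255"

```text
time_s: 11.38
tool_pos: [0.6172, -0.2003, 0.1201]
ee_rot: [-0.002, 0.992, 0.124, -0.0]
wrist_force: [-4.3, 18.7, 8.5]
grip_width: 0.0
```

step_arm:
  deltas: "0 0 0 0 0 -0.002 255; 0 0 0 0 0 -0.002 255; 0 0 0 0 0 -0.002 255; 0 0 0 0 0 -0.003 255; 0 0 0 0 0 -0.003 255; 0 0 0 0 0 -0.005 255; 0 0 0 0 0 -0.01 255; 0 0 0 0 0 -0.02 255; 0 0 0 0 0 -0.03 255; 0 0 0 0 0 -0.03 255"

```text
time_s: 12.22
tool_pos: [0.6172, -0.202, 0.2274]
ee_rot: [-0.0, 0.992, 0.124, -0.001]
wrist_force: [0.4, -0.2, -0.2]
grip_width: 0.0004
```

```bash
python3 - <<'E'
from h import *
toolmove([.558,.0155,.23],14.5)
a=grab('scene')[0]['image'];c=grab('top');b=c[0]['image']
W=cloud(c); m=np.zeros((400,640),bool); m[155:200,248:300]=1; k=m&(W[...,2]>.05)&(W[...,2]<.074);print('tray',k.sum(),np.nanmean(W[k],0))
A=cv2.resize(a[180:270,270:430],None,fx=4,fy=4,interpolation=2);B=cv2.resize(b[140:200,225:355],(640,295),interpolation=2)
cv2.imwrite('pics/a5.png',np.vstack([A[:300],B]))
E
```

```text
t 12.2167 pos [ 0.6172 -0.202   0.2274] F [ 0.4 -0.2 -0.2] w 0.0004
rot(tool deg) [-0.06  0.07 -0.29] shift in target tool axes [-0.0028 -0.2254 -0.0026] in present [-0.004  -0.2254 -0.0023]
tray 836 [0.55741865 0.02879629 0.05908578]
```

View pics/a5.png

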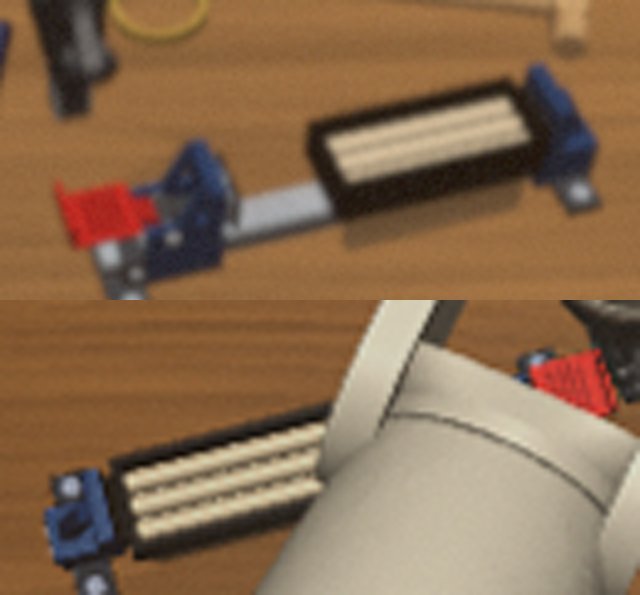

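The jaw rests against the end stop, the plate is back up and the tray has not moved. I go over the tray and open the gripper.

step_arm:
  deltas: "0 0 -0.3 0 -0.015 0 255; 0 0 0 -0.001 -0.03 0 0; 0 0 0 -0.001 -0.03 0 0; 0 0 0 -0.001 -0.03 0 0; 0 0 0 0 -0.03 0 0; 0 0 0 0 -0.03 0 0; 0 0 0 0 -0.03 0 0; 0 0 0 0 -0.02 0 0; 0 0 0 0 -0.01 0 0; 0 0 0 0 0 0 0"

```text
time_s: 13.15
tool_pos: [0.5576, 0.0166, 0.2266]
ee_rot: [-0.0, 0.992, 0.127, -0.0]
wrist_force: [-0.1, -0.2, -0.4]
grip_width: 0.0855
```

```bash
python3 - <<'E'
from h import *
toolmove([.558,.0155,.105],14.5)
c=grab('scene');a=c[0]['image']; cv2.imwrite('pics/a6.png',cv2.resize(a[140:270,320:460],None,fx=4.5,fy=4.5,interpolation=2))
I=a; hsv=cv2.cvtColor(I,cv2.COLOR_BGR2HSV)
g=lambda x,y,z: ray(c,270+x/4-.4,180+y/4-.4,z)[:2]
q=[g(309,124,.066),g(514,80,.066),g(336,190,.066),g(543,140,.066)]; print(np.round(q,4),np.mean(q,0))
E
```

```text
t 13.15 pos [0.5576 0.0166 0.2266] F [-0.1 -0.2 -0.4] w 0.0855
rot(tool deg) [-0.03  0.02  0.12] shift in target tool axes [1.000e-04 1.200e-03 1.216e-01] in present [0.0002 0.0013 0.1216]
[[ 0.5517 -0.0557]
 [ 0.5174  0.0807]
 [ 0.6066 -0.045 ]
 [ 0.5704  0.0885]] [0.56150779 0.01713281]
```

View pics/a6.png

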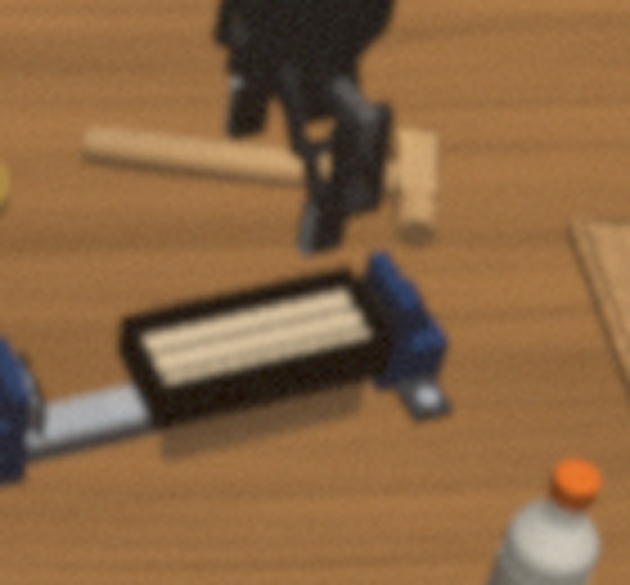

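The open gripper is over the middle of the tray with its fingers across the width. I descend and grip.

step_arm:
  deltas: "0 0 0 0 0 0.01 0; 0 0 0 0 0 0.02 0; 0 0 0 0 0 0.025 0; 0 0 0 0 0 0.025 0; 0 0 0 0 0 0.02 0; 0 0 0 0 0 0.01 0; 0 0 0 0 0 0.01 0; 0 0 0 0 0 0.005 0; 0 0 0 0 0 0.005 0; 0 0 0 0 0 0 0"

```text
time_s: 14.03
tool_pos: [0.5584, 0.0145, 0.0966]
ee_rot: [-0.0, 0.992, 0.126, -0.0]
wrist_force: [0.7, -0.2, -0.5]
grip_width: 0.0855
```

step_arm:
  deltas: "0 0 0 0 0 0 40; 0 0 0 0 0 0 60; 0 0 0 0 0 0 80; 0 0 0 0 0 0 100; 0 0 0 0 0 0 120; 0 0 0 0 0 0 140; 0 0 0 0 0 0 255; 0 0 0 0 0 0 255; 0 0 0 0 0 0 255; 0 0 0 0 0 0 255"
  newtons: 30

```text
time_s: 14.87
tool_pos: [0.5587, 0.0147, 0.0978]
ee_rot: [0.0, 0.992, 0.126, 0.001]
wrist_force: [-0.2, 0.4, 6.4]
grip_width: 0.0596
```

step_arm:
  deltas: "0 0 0 0 0 -0.002 255; 0 0 0 0 0 -0.004 255; 0 0 0 0 0 -0.008 255; 0 0 0 0 0 -0.012 255; 0 0 0 0 0 -0.015 255; 0 0 0 0 0 -0.02 255; 0 0 0 0 0 -0.02 255; 0 0 0 0 0 -0.02 255; 0 0 0 0 0 -0.015 255; 0 0 0 0 0 -0.005 255"

```text
time_s: 15.7
tool_pos: [0.5588, 0.0149, 0.2216]
ee_rot: [0.0, 0.992, 0.126, 0.002]
wrist_force: [-0.0, -0.7, -1.8]
grip_width: 0.0597
```

```bash
python3 - <<'E'
from h import *
d=np.load('top0.npz');I=d['img'];c=grab('top')
# velvet outline, from stitched-edge contour, initial picture
hsv=cv2.cvtColor(I,cv2.COLOR_BGR2HSV).astype(int)
m=((hsv[...,0]>100)&(hsv[...,0]<140)&(hsv[...,1]>40)).astype(np.uint8); k=np.zeros_like(m);k[165:245,355:410]=1
ct=max(cv2.findContours(m*k,0,2)[0],key=cv2.contourArea)
q=np.array([ray(c,u,v,.012)[:2] for u,v in ct[:,0]],np.float32);print(cv2.minAreaRect(q),q.mean(0))
s=np.load('scene0.npz')['img'];hs=cv2.cvtColor(s,cv2.COLOR_BGR2HSV).astype(int)
m=((hs[...,0]>100)&(hs[...,0]<140)&(hs[...,1]>40)).astype(np.uint8); k=np.zeros_like(m);k[175:245,210:280]=1
cs=grab('scene');ct=max(cv2.findContours(m*k,0,2)[0],key=cv2.contourArea)
q=np.array([ray(cs,u,v,.012)[:2] for u,v in ct[:,0]],np.float32);print(cv2.minAreaRect(q))
toolmove([.4755,-.315,.2],82.4)
cv2.imwrite('pics/a7.png',cs[0]['image'])
E
```

```text
((0.4752553701400757, -0.3150988817214966), (0.10642680525779724, 0.1862066239118576), 82.42713928222656) [ 0.47654673 -0.31253913]
((0.48192155361175537, -0.31524550914764404), (0.10338275134563446, 0.18401183187961578), 82.37286376953125)
t 15.8 pos [0.5585 0.0149 0.2193] F [ 1.1  0.2 -2.7] w 0.0598
rot(tool deg) [  0.09  -0.09 -67.91] shift in target tool axes [-0.3379 -0.0386  0.0193] in present [-0.1629  0.2986  0.0191]
```

View pics/a7.png

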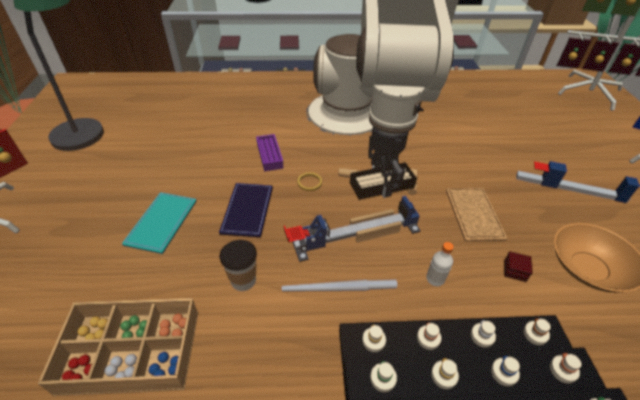

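The tray hangs level, clear of the clamp. I carry it over the pad.

step_arm:
  deltas: "0 0 0 -0.008 0.015 0 255; 0 0 0 -0.016 0.029 0 255; 0 0 0 -0.018 0.033 0 255; 0 0 0 -0.018 0.033 0 255; 0 0 0 -0.018 0.033 0 255; 0 0 0 -0.018 0.033 0 255; 0 0 0 -0.018 0.033 0 255; 0 0 0 -0.018 0.033 0 255; 0 0 0 -0.016 0.029 0 255; 0 0 0 -0.008 0.015 0 255"

```text
time_s: 16.63
tool_pos: [0.4773, -0.3042, 0.2166]
ee_rot: [-0.0, 0.992, 0.125, -0.001]
wrist_force: [0.2, 0.5, -1.7]
grip_width: 0.0599
```

step_arm:
  deltas: "0 0 -6.5 0 0 0 255; 0 0 -7 0 0 0 255; 0 0 -7 0 0 0 255; 0 0 -7 0 0 0 255; 0 0 -7 0 0 0 255; 0 0 -7 0 0 0 255; 0 0 -7 0 0 0 255; 0 0 -7 0 0 0 255; 0 0 -7 0 0 0 255; 0 0 -5.4 0 0 0 255"

```text
time_s: 17.47
tool_pos: [0.4785, -0.3009, 0.2167]
ee_rot: [-0.001, 0.75, 0.661, -0.0]
wrist_force: [-0.0, -0.2, -1.9]
grip_width: 0.0596
```

```bash
python3 - <<'E'
from h import *
toolmove([.4775,-.315,.0755],82.4)
E
```

```text
t 17.4667 pos [ 0.4785 -0.3009  0.2167] F [-0.  -0.2 -1.9] w 0.0596
rot(tool deg) [-0.09 -0.07  0.37] shift in target tool axes [-0.0141  0.0008  0.1412] in present [-0.0143  0.0009  0.1412]
```

step_arm:
  deltas: "0 0 0.4 -0.007 0 0.005 255; 0 0 0 -0.007 0 0.015 255; 0 0 0 0 0 0.02 255; 0 0 0 0 0 0.02 255; 0 0 0 0 0 0.02 255; 0 0 0 0 0 0.02 255; 0 0 0 0 0 0.015 255; 0 0 0 0 0 0.01 255; 0 0 0 0 0 0.004 255; 0 0 0 0 0 0 255"

```text
time_s: 18.3
tool_pos: [0.4765, -0.315, 0.0878]
ee_rot: [-0.001, 0.755, 0.655, -0.0]
wrist_force: [-0.2, -0.3, -1.4]
grip_width: 0.0595
```

step_arm:
  deltas: "0 0 0 0 0 0.002 255; 0 0 0 0 0 0.002 255; 0 0 0 0 0 0.001 255; 0 0 0 0 0 0.001 255; 0 0 0 0 0 0.001 255; 0 0 0 0 0 0.001 255; 0 0 0 0 0 0.001 255; 0 0 0 0 0 0 255; 0 0 0 0 0 0 255; 0 0 0 0 0 0 255"

```text
time_s: 19.13
tool_pos: [0.4769, -0.3151, 0.0799]
ee_rot: [-0.0, 0.755, 0.656, 0.0]
wrist_force: [-0.4, -0.4, -3.3]
grip_width: 0.0595
```

```bash
python3 - <<'E'
from h import *
toolmove([.4775,-.315,.0755],82.4)
a=grab('scene')[0]['image'];cv2.imwrite('pics/a8.png',cv2.resize(a[140:260,190:310],None,fx=5,fy=5,interpolation=2))
E
```

```text
t 19.1333 pos [ 0.4769 -0.3151  0.0799] F [-0.4 -0.4 -3.3] w 0.0595
rot(tool deg) [-0.   -0.01 -0.41] shift in target tool axes [0.0002 0.0006 0.0044] in present [0.0002 0.0006 0.0044]
```

View pics/a8.png

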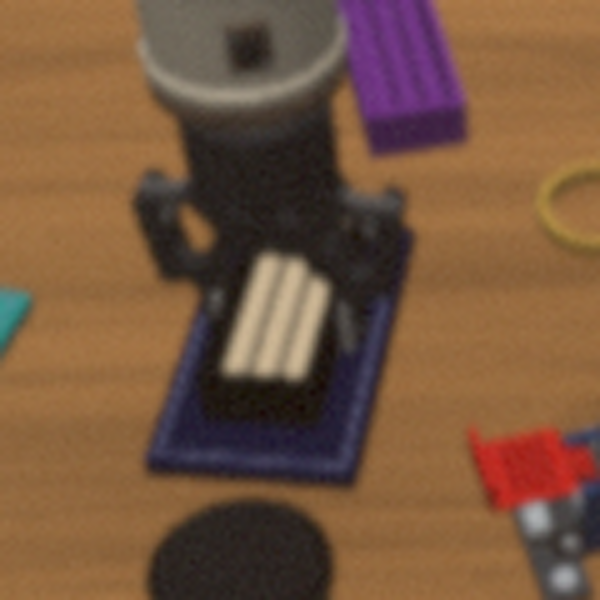

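The tray is just above the middle of the pad and lined up with it. I lower it the last few millimetres.

step_arm:
  deltas: "0 0 -0.4 0 0 0.001 255; 0 0 0 0 0 0 255; 0 0 0 0 0 0.001 255; 0 0 0 0 0 0 255; 0 0 0 0 0 0.001 255; 0 0 0 0 0 0 255; 0 0 0 0 0 0.001 255; 0 0 0 0 0 0 255; 0 0 0 0 0 0 255; 0 0 0 0 0 0 255"

```text
time_s: 20.02
tool_pos: [0.4772, -0.3152, 0.0794]
ee_rot: [0.001, 0.752, 0.659, 0.0]
wrist_force: [-19.0, 15.4, 53.6]
grip_width: 0.0597
```

The force jumped to 54 N at TCP z 0.079. That matches the fingertips touching the pad about 3 mm before the tray's underside does, because my grip was too low. I back off at once.

step_arm:
  deltas: "0 0 0 0 0 -0.004 255; 0 0 0 0 0 -0.004 255; 0 0 0 0 0 -0.01 255; 0 0 0 0 0 -0.02 255; 0 0 0 0 0 -0.025 255; 0 0 0 0 0 -0.025 255; 0 0 0 0 0 -0.025 255; 0 0 0 0 0 -0.02 255; 0 0 0 0 0 -0.01 255; 0 0 0 0 0 0 255"

```text
time_s: 20.85
tool_pos: [0.4774, -0.3155, 0.2212]
ee_rot: [0.002, 0.752, 0.659, 0.0]
wrist_force: [-0.5, 0.6, -3.1]
grip_width: 0.0595
```

```bash
python3 - <<'E'
from h import *
o=np.array([.5587,.0147,.22])-.006*np.array([-.25,.968,0])
toolmove(o,14.6)
c=grab('scene');a=c[0]['image'];W=cloud(c)
hs=cv2.cvtColor(a,cv2.COLOR_BGR2HSV)
k=np.zeros((400,640),bool);k[110:260,190:330]=1
lin=k&(hs[...,2]>120)&(hs[...,1]<90)&(W[...,2]>.08)&(W[...,2]<.25); print(lin.sum(),np.nanmedian(W[lin],0))
cv2.imwrite('pics/a9.png',cv2.resize(a[110:230,190:310],None,fx=5,fy=5,interpolation=2))
E
```

```text
t 20.85 pos [ 0.4774 -0.3155  0.2212] F [-0.5  0.6 -3.1] w 0.0595
rot(tool deg) [ 2.000e-01 -1.000e-02  6.779e+01] shift in target tool axes [ 0.1619 -0.293   0.0012] in present [0.3325 0.0391 0.0007]
415 [ 0.48470228 -0.3168312   0.17799122]
```

View pics/a9.png

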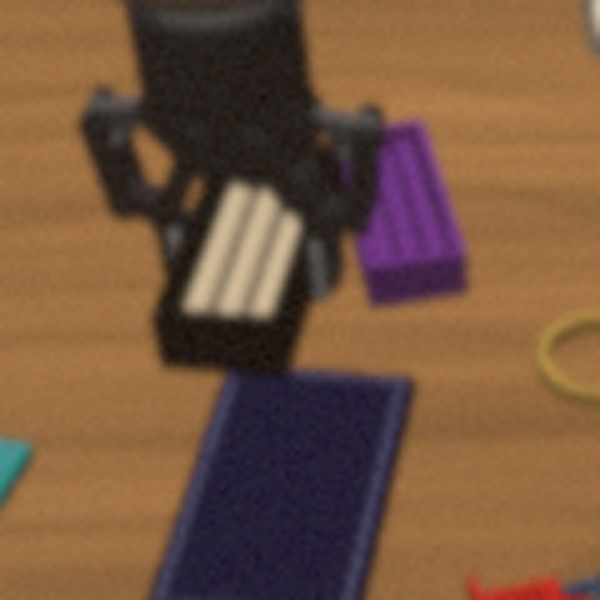

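The tray is level and still firm in the grip, with the fingertips reaching about to its underside. Letting it drop onto the pad isn't what was asked. I return it to the free bearers, where the tips hang clear, and regrip higher.

step_arm:
  deltas: "0 0 0 0.018 0.002 0 255; 0 0 0 0.03 0.004 0 255; 0 0 0 0.038 0.0045 0 255; 0 0 0 0.038 0.0045 0 255; 0 0 0 0.038 0.0045 0 255; 0 0 0 0.038 0.0045 0 255; 0 0 0 0.038 0.0045 0 255; 0 0 0 0.038 0.0045 0 255; 0 0 0 0.035 0.004 0 255; 0 0 0 0.022 0.002 0 255"

```text
time_s: 21.73
tool_pos: [0.5595, 0.013, 0.217]
ee_rot: [-0.001, 0.752, 0.659, -0.001]
wrist_force: [0.3, -0.5, -2.2]
grip_width: 0.0596
```

step_arm:
  deltas: "0 0 6.5 0 0 0 255; 0 0 7 0 0 0 255; 0 0 7 0 0 0 255; 0 0 7 0 0 0 255; 0 0 7 0 0 0 255; 0 0 7 0 0 0 255; 0 0 7 0 0 0 255; 0 0 7 0 0 0 255; 0 0 7 0 0 0 255; 0 0 5.3 0 0 0 255"

```text
time_s: 22.57
tool_pos: [0.5592, 0.0099, 0.2169]
ee_rot: [-0.0, 0.992, 0.124, -0.001]
wrist_force: [0.5, -0.1, -1.3]
grip_width: 0.0597
```

```bash
python3 - <<'E'
from h import *
o=np.array([.5587,.0147,.1])-.006*np.array([-.25,.968,0])
toolmove(o,14.6)
E
```

```text
t 22.5667 pos [0.5592 0.0099 0.2169] F [ 0.5 -0.1 -1.3] w 0.0597
rot(tool deg) [-0.07  0.15 -0.39] shift in target tool axes [0.0008 0.0012 0.1169] in present [0.0011 0.0013 0.1169]
```

step_arm:
  deltas: "0 0 -0.4 0.001 0.001 0.005 255; 0 0 0 0 0 0.015 255; 0 0 0 0 0 0.02 255; 0 0 0 0 0 0.02 255; 0 0 0 0 0 0.02 255; 0 0 0 0 0 0.015 255; 0 0 0 0 0 0.01 255; 0 0 0 0 0 0.006 255; 0 0 0 0 0 0.002 255; 0 0 0 0 0 0 255"

```text
time_s: 23.4
tool_pos: [0.5609, 0.0091, 0.1056]
ee_rot: [-0.0, 0.991, 0.131, -0.0]
wrist_force: [-0.2, 0.3, -2.0]
grip_width: 0.0596
```

step_arm:
  deltas: "0 0 0 0 0 0.001 255; 0 0 0 0 0 0 255; 0 0 0 0 0 0.001 255; 0 0 0 0 0 0 255; 0 0 0 0 0 0.001 255; 0 0 0 0 0 0 255; 0 0 0 0 0 0 255; 0 0 0 0 0 0 255; 0 0 0 0 0 0 255; 0 0 0 0 0 0 255"

```text
time_s: 24.23
tool_pos: [0.5609, 0.0091, 0.1029]
ee_rot: [-0.0, 0.991, 0.13, 0.0]
wrist_force: [0.4, 0.3, -2.7]
grip_width: 0.0596
```

step_arm:
  deltas: "0 0 0 0 0 0.001 255; 0 0 0 0 0 0 255; 0 0 0 0 0 0.001 255; 0 0 0 0 0 0 255; 0 0 0 0 0 0.001 255; 0 0 0 0 0 0 255; 0 0 0 0 0 0.001 255; 0 0 0 0 0 0 255; 0 0 0 0 0 0 255; 0 0 0 0 0 0 255"

```text
time_s: 25.07
tool_pos: [0.5609, 0.0091, 0.0989]
ee_rot: [-0.0, 0.991, 0.13, 0.0]
wrist_force: [0.3, -0.0, -2.4]
grip_width: 0.0594
```

step_arm:
  deltas: "0 0 0 0 0 0.001 255; 0 0 0 0 0 0 255; 0 0 0 0 0 0 255; 0 0 0 0 0 0.0005 255; 0 0 0 0 0 0 255; 0 0 0 0 0 0 255; 0 0 0 0 0 0 255; 0 0 0 0 0 0 255; 0 0 0 0 0 0 255; 0 0 0 0 0 0 255"

```text
time_s: 25.9
tool_pos: [0.5609, 0.0091, 0.0978]
ee_rot: [-0.0, 0.991, 0.13, 0.0]
wrist_force: [-3.7, 0.4, 6.0]
grip_width: 0.0601
```

It touched down at 0.0978 m, the same height as the first grip. I release, rise 9 mm and regrip.

step_arm:
  deltas: "0 0 0 0 0 0 70; 0 0 0 0 0 0 60; 0 0 0 0 0 0 40; 0 0 0 0 0 0 20; 0 0 0 0 0 0 0; 0 0 0 0 0 -0.003 0; 0 0 0 0 0 -0.004 0; 0 0 0 0 0 -0.003 0; 0 0 0 0 0 0 0; 0 0 0 0 0 0 0"

```text
time_s: 26.73
tool_pos: [0.561, 0.0091, 0.1078]
ee_rot: [0.0, 0.991, 0.13, 0.0]
wrist_force: [0.2, -0.1, 0.1]
grip_width: 0.0857
```

step_arm:
  deltas: "0 0 0 0 0 0 40; 0 0 0 0 0 0 60; 0 0 0 0 0 0 80; 0 0 0 0 0 0 100; 0 0 0 0 0 0 140; 0 0 0 0 0 0 255; 0 0 0 0 0 0 255; 0 0 0 0 0 0 255; 0 0 0 0 0 0 255; 0 0 0 0 0 0 255"
  newtons: 30

```text
time_s: 27.57
tool_pos: [0.5609, 0.0091, 0.1074]
ee_rot: [-0.0, 0.991, 0.13, -0.0]
wrist_force: [-0.6, -0.2, 3.8]
grip_width: 0.0595
```

step_arm:
  deltas: "0 0 0 0 0 -0.002 255; 0 0 0 0 0 -0.004 255; 0 0 0 0 0 -0.008 255; 0 0 0 0 0 -0.012 255; 0 0 0 0 0 -0.015 255; 0 0 0 0 0 -0.02 255; 0 0 0 0 0 -0.02 255; 0 0 0 0 0 -0.02 255; 0 0 0 0 0 -0.012 255; 0 0 0 0 0 -0.003 255"

```text
time_s: 28.4
tool_pos: [0.5615, 0.0091, 0.2264]
ee_rot: [0.0, 0.991, 0.13, 0.002]
wrist_force: [0.8, -0.1, -2.1]
grip_width: 0.0594
```

```bash
python3 - <<'E'
from h import *
toolmove([.4775,-.315,.2],82.4)
E
```

```text
t 28.4 pos [0.5615 0.0091 0.2264] F [ 0.8 -0.1 -2.1] w 0.0594
rot(tool deg) [  0.19  -0.14 -67.41] shift in target tool axes [-0.3323 -0.0404  0.0264] in present [-0.165   0.2913  0.0262]
```

step_arm:
  deltas: "0 0 0 -0.008 0.015 0 255; 0 0 0 -0.017 0.03 0 255; 0 0 0 -0.019 0.034 0 255; 0 0 0 -0.019 0.034 0 255; 0 0 0 -0.019 0.034 0 255; 0 0 0 -0.019 0.034 0 255; 0 0 0 -0.019 0.034 0 255; 0 0 0 -0.019 0.034 0 255; 0 0 0 -0.017 0.028 0 255; 0 0 0 -0.009 0.014 0 255"

```text
time_s: 29.23
tool_pos: [0.4753, -0.3179, 0.2226]
ee_rot: [-0.0, 0.992, 0.129, -0.001]
wrist_force: [0.4, -0.2, -2.0]
grip_width: 0.0596
```

step_arm:
  deltas: "0 0 -6.5 0 0 0 255; 0 0 -7 0 0 0 255; 0 0 -7 0 0 0 255; 0 0 -7 0 0 0 255; 0 0 -7 0 0 0 255; 0 0 -7 0 0 0 255; 0 0 -7 0 0 0 255; 0 0 -7 0 0 0 255; 0 0 -7 0 0 0 255; 0 0 -4.9 0 0 0 255"

```text
time_s: 30.07
tool_pos: [0.4766, -0.3145, 0.2226]
ee_rot: [-0.001, 0.75, 0.661, -0.0]
wrist_force: [0.1, 0.1, -3.0]
grip_width: 0.0595
```

```bash
python3 - <<'E'
from h import *
toolmove([.4775,-.315,.0854],82.4)
E
```

```text
t 30.0667 pos [ 0.4766 -0.3145  0.2226] F [ 0.1  0.1 -3. ] w 0.0595
rot(tool deg) [-0.06 -0.04  0.38] shift in target tool axes [-0.0004  0.001   0.1372] in present [-0.0005  0.0011  0.1372]
```

step_arm:
  deltas: "0 0 0.3 0 0.002 0.005 255; 0 0 0 0 0.001 0.015 255; 0 0 0 0 0 0.02 255; 0 0 0 0 0 0.02 255; 0 0 0 0 0 0.02 255; 0 0 0 0 0 0.02 255; 0 0 0 0 0 0.015 255; 0 0 0 0 0 0.01 255; 0 0 0 0 0 0.005 255; 0 0 0 0 0 0.001 255"

```text
time_s: 30.9
tool_pos: [0.4795, -0.3149, 0.0914]
ee_rot: [-0.001, 0.755, 0.656, -0.0]
wrist_force: [0.1, -0.2, -2.2]
grip_width: 0.06
```

step_arm:
  deltas: "0 0 0 0 0 0.001 255; 0 0 0 0 0 0 255; 0 0 0 0 0 0.001 255; 0 0 0 0 0 0 255; 0 0 0 0 0 0.001 255; 0 0 0 0 0 0 255; 0 0 0 0 0 0.001 255; 0 0 0 0 0 0 255; 0 0 0 0 0 0 255; 0 0 0 0 0 0 255"

```text
time_s: 31.73
tool_pos: [0.4797, -0.3151, 0.0884]
ee_rot: [-0.0, 0.754, 0.657, 0.0]
wrist_force: [0.1, -0.6, -2.1]
grip_width: 0.0595
```

step_arm:
  deltas: "0 0 0 0 0 0.001 255; 0 0 0 0 0 0 255; 0 0 0 0 0 0.001 255; 0 0 0 0 0 0 255; 0 0 0 0 0 0 255; 0 0 0 0 0 0.0005 255; 0 0 0 0 0 0 255; 0 0 0 0 0 0 255; 0 0 0 0 0 0 255; 0 0 0 0 0 0 255"

```text
time_s: 32.57
tool_pos: [0.4798, -0.3151, 0.0859]
ee_rot: [-0.0, 0.754, 0.657, 0.0]
wrist_force: [0.1, 0.2, -2.4]
grip_width: 0.0594
```

step_arm:
  deltas: "0 0 0 0 0 0.0005 255; 0 0 0 0 0 0 255; 0 0 0 0 0 0 255; 0 0 0 0 0 0.0005 255; 0 0 0 0 0 0 255; 0 0 0 0 0 0 255; 0 0 0 0 0 0 255; 0 0 0 0 0 0 255; 0 0 0 0 0 0 255; 0 0 0 0 0 0 255"

```text
time_s: 33.4
tool_pos: [0.4798, -0.3151, 0.0854]
ee_rot: [0.0, 0.754, 0.657, 0.0]
wrist_force: [-2.9, 2.5, 7.9]
grip_width: 0.0597
```

Gentle contact at exactly the predicted height (0.0854 m, about 8 N). I release and rise.

step_arm:
  deltas: "0 0 0 0 0 0 75; 0 0 0 0 0 0 65; 0 0 0 0 0 0 50; 0 0 0 0 0 0 30; 0 0 0 0 0 0 10; 0 0 0 0 0 0 0; 0 0 0 0 0 0 0; 0 0 0 0 0 -0.005 0; 0 0 0 0 0 -0.01 0; 0 0 0 0 0 -0.02 0"

```text
time_s: 34.23
tool_pos: [0.4792, -0.3146, 0.1192]
ee_rot: [-0.001, 0.754, 0.657, -0.0]
wrist_force: [-1.3, -0.2, -0.5]
grip_width: 0.0854
```

step_arm:
  deltas: "0 0 0 0 0 -0.02 0; 0 0 0 0 0 -0.02 0; 0 0 0 0 0 -0.02 0; 0 0 0 0 0 -0.02 0; 0 0 0 0 0 -0.02 0; 0 0 0 0 0 -0.02 0; 0 0 0 0 0 -0.02 0; 0 0 0 0 0 -0.01 0; 0 0 0 0 0 0 0; 0 0 0 0 0 0 0"

```text
time_s: 35.07
tool_pos: [0.4797, -0.315, 0.2699]
ee_rot: [0.0, 0.754, 0.657, 0.0]
wrist_force: [-1.0, -0.2, -0.2]
grip_width: 0.085
```

```bash
python3 - <<'E'
from h import *
toolmove([.4775,-.315,.27],82.4)
cs=grab('scene');a=cs[0]['image'];cv2.imwrite('pics/a10.png',a)
hs=cv2.cvtColor(a,cv2.COLOR_BGR2HSV);W=cloud(cs)
k=np.zeros((400,640),bool);k[165:250,205:290]=1
m=(k&(W[...,2]>.038)&(W[...,2]<.055)).astype(np.uint8)
P=W[m>0][:,:2].astype(np.float32);print('tray top',m.sum(),cv2.minAreaRect(P),np.nanmax(W[m>0][:,2]))
k2=np.zeros((400,640),bool);k2[170:250,210:285]=1
m2=k2&(W[...,2]>.006)&(W[...,2]<.1);Q=W[m2][:,:2].astype(np.float32);print('pad+tray',cv2.minAreaRect(Q))
E
```

```text
t 35.0667 pos [ 0.4797 -0.315   0.2699] F [-1.  -0.2 -0.2] w 0.085
rot(tool deg) [ 0.02  0.01 -0.31] shift in target tool axes [-0.0003 -0.0022 -0.0001] in present [-0.0003 -0.0022 -0.0001]
tray top 305 ((0.4780998229980469, -0.31311336159706116), (0.06089736893773079, 0.1432252675294876), 82.07657623291016) 0.045242208324077667
pad+tray ((0.5298231840133667, -0.30550986528396606), (0.316972941160202, 0.15859301388263702), 10.895075798034668)
```

The picture limit is reached, so I do the last check by numbers: the jaw at the stop, and nothing else moved. Then I hand in.

```bash
python3 - <<'E'
from h import *
a=cv2.imread('pics/scene0.png');b=cv2.imread('pics/a10.png')
d=(cv2.absdiff(cv2.GaussianBlur(a,(5,5),0),cv2.GaussianBlur(b,(5,5),0)).max(2)>35).astype(np.uint8)
n,l,s,c=cv2.connectedComponentsWithStats(d)
print([list(x) for x in s[1:] if x[4]>15])
cs=grab('scene')
def redc(I):
    h=cv2.cvtColor(I,cv2.COLOR_BGR2HSV);m=((h[...,0]<8)|(h[...,0]>172))&(h[...,1]>170)&(h[...,2]>110);k=np.zeros(m.shape,bool);k[200:260,270:345]=1
    v,u=np.where(m&k);return ray(cs,u.mean(),v.mean(),.06)[:2]
p,q=redc(a),redc(b);print('plate travel',np.linalg.norm(q-p),p,q)
r.close_job()
E
```

```text
[[np.int32(123), np.int32(0), np.int32(42), np.int32(17), np.int32(559)], [np.int32(166), np.int32(0), np.int32(7), np.int32(8), np.int32(43)], [np.int32(192), np.int32(0), np.int32(26), np.int32(11), np.int32(217)], [np.int32(195), np.int32(0), np.int32(122), np.int32(58), np.int32(3387)], [np.int32(349), np.int32(0), np.int32(48), np.int32(15), np.int32(708)], [np.int32(399), np.int32(0), np.int32(45), np.int32(15), np.int32(505)], [np.int32(414), np.int32(0), np.int32(32), np.int32(4), np.int32(119)], [np.int32(169), np.int32(9), np.int32(27), np.int32(6), np.int32(98)], [np.int32(161), np.int32(11), np.int32(6), np.int32(6), np.int32(24)], [np.int32(199), np.int32(15), np.int32(22), np.int32(9), np.int32(148)], [np.int32(396), np.int32(19), np.int32(45), np.int32(38), np.int32(1093)], [np.int32(136), np.int32(20), np.int32(23), np.int32(6), np.int32(81)], [np.int32(163), np.int32(21), np.int32(20), np.int32(43), np.int32(176)], [np.int32(351), np.int32(21), np.int32(91), np.int32(106), np.int32(3999)], [np.int32(196), np.int32(37), np.int32(30), np.int32(15), np.int32(262)], [np.
[... 456 characters left out ...]
2(65), np.int32(70), np.int32(87), np.int32(3395)], [np.int32(180), np.int32(71), np.int32(6), np.int32(7), np.int32(31)], [np.int32(141), np.int32(72), np.int32(8), np.int32(12), np.int32(65)], [np.int32(311), np.int32(72), np.int32(13), np.int32(14), np.int32(120)], [np.int32(348), np.int32(94), np.int32(59), np.int32(49), np.int32(1663)], [np.int32(234), np.int32(180), np.int32(29), np.int32(39), np.int32(685)], [np.int32(284), np.int32(199), np.int32(122), np.int32(52), np.int32(2874)], [np.int32(243), np.int32(219), np.int32(11), np.int32(6), np.int32(30)]]
plate travel 0.06352896077188681 [ 0.59690612 -0.12457122] [ 0.61453662 -0.18560477]
the job is handed in; nothing more can be done
```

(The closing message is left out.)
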